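Open the soap press and slide the pressed bar out

ROBOT

A 7-joint arm with a two-finger parallel gripper is mounted at the origin on a cart in front of the work surface, level with it; the furniture and walls round the work are solid. World frame = base frame: x ahead of the robot, y to its left, z up, the work surface at z = 0. Lengths are in m, angles in rad, forces in N, time in s.
With the tool pointing down it reaches from about 0.4 to 0.9 m from the base axis. Payload 5.5 kg.
Tool frame: the origin (TCP) lies on the mounting face of the last link; the fingertips stand nose_length ahead of it and the grasp point (between the pads) lies 159 mm ahead of it (nose_length is the distance from the TCP to the fingertips, in m); x points along the fingers, z is the direction in which the jaws open and shut, and the axes are right-handed (so a half turn about x gives the same grasp; the last joint's range is limited). The gripper opens to 92 mm and grips with 3 to 60 N. Pads are 19 mm wide; open, the fingers measure 130 mm over their backs; the gripper's body (75 mm by 190 mm) begins 47 mm behind the grasp point.
Start: joints at [1.394, 0.501, -0.427, 1.55, 0.221, 1.138, -0.21], TCP at [0.277, -0.588, 0.405] pointing down, gripper open.
Joint ranges: [-2.88, 2.88], [-0.31, 2.03], [-1.54, 1.56], [0.2, 2.42], [-1.41, 4.55], [0.19, 2.02], [-2.57, 2.57]. Speed limits (rad/s): [2.57, 2.57, 3.14, 3.14, 3.14, 3.14, 3.14].

INTERFACE

Orientations are given as a unit quaternion [w, x, y, z].
In Python, from station import * gives the robot as it stands. Calls block until the motion is done:
- movep(position, orientation): joint-space move of the TCP to a pose.
- move_straight(position, max_speed=0.15, attitude=None, max_force=None): straight line of the TCP; attitude=None keeps the orientation; max_speed is the mean speed in m/s. With max_force (N) it stops when the force on the tool has changed by that much, and returns True; else False.
- goto_joints(angles): joint-space move.
- open_jaws() and close_gripper(effort=None): open the fingers fully, or close them until they stop; effort is the grip in N (None keeps the last).
- hold(seconds).
- ik(position, orientation): joint angles nearest the present ones, or None.
- snapshot(name): name is "scene" or "top"; returns the picture (400x640x3 uint8, red, green, blue); there is no depth.
- camera_info(name): a dict with "camera_matrix" (3x3 intrinsics, pixels), "xyz" and "orientation" of the camera in the world. Camera axes: x right, y down, z forward; pixel columns grow to the right and rows downward; lengths in m; the calibration is good to about 2 mm. A picture is of the moment at which its call begins. camera_info takes no time and is no camera call.
A pose or a line that the arm cannot do raises PlanningError and nothing moves.
- hand_in(): hands the job in, once; it reports no verdict.
Readings, each from a call of its own:
- get_t(): time.
- get_qpos(): joint angles.
- get_qd(): joint speeds.
- get_tau(): joint torques, N m.
- get_eef_pos(): TCP position.
- get_tool_rot(): TCP orientation.
- get_contact_force(): force on the tool from outside, world axes, zero at the start.
- get_ft_torque(): the same for the moment, N m.
- get_gripper_width(): opening from 0.0 (shut) to 1.0 (fully open).
Only numpy, scipy, OpenCV 4.12 (cv2) and the standard library are available. Lean on these libraries where they do the work, as an engineer would, in place of code of your own. Each camera call takes 0.05 s, during which the arm holds its last target. There are 200 camera calls.

TASK

Push the counterweighted arm of the soap press up past its balance point, so that it falls back onto its rear stop and stays raised by itself. Then push the pressed soap bar along its channel, without picking it up, until it lies right up against the end stop. Leave the other things on the table where they stand.

Things in the scene. Friction and masses are not known exactly. Their poses are not given: they have to be found in the camera images.
- press: fixed wooden soap press, top of board 18 mm above table. Origin: table level under the pad. Own axes: x to the hinge (away from robot), y along the channel to the end stop (robot's left), z up. Board x -50..165, y -80..70 mm; channel wing on to y 210 mm, x -50..50. Channel: 84 mm wide between strips 8 mm high, centred on x = 0, open at its -y end (strips start at y -50).
- end_stop (a point): centre of the inner face of the end stop, a wooden bar 26 mm high across the channel's +y end; at board-top level, (0, 197, 18) mm in the press's axes
- swing_arm (a joint): press arm angle, rad: 0 down (level over the soap), grows as the front end rises, 1.75 at its rear stop (past upright). Balances at about 1.05: below it falls shut, above it falls back and stays. Raising takes 1 to 3 N at the crossbar; no catch. A wooden pad, 56 mm across, under the beam 130 mm before the hinge hangs just above the soap.
- axle (a point): centre of the arm's axle, which runs along the press's y; fixed, at (130, 0, 95) mm in the press's axes
- crossbar (a point): centre of the round wooden crossbar on the arm's front end, moving with it: 18 mm thick, 120 mm long along the press's y, on a flat steel beam 24 mm wide, 9 mm thick; 220 mm from the axle. Arm down: 103 mm above the table, 40 mm in front of the board, only bare table below. Raised: about 310 mm up.
- soap_bar: six-sided yellowish soap bar with a honeycomb top, 77 mm over the corners, 69 mm over the flats, 25 mm high, 0.12 kg, lying loose in the channel below the pad. Origin: centre of its underside; its own x axis runs roughly along the channel, crossing two flat sides.
- stamp: bystander: turned wooden soap stamp, 38 mm across, 54 mm high, in front of the channel; origin at its foot
- small_tin: bystander: round tin of pink balm, 52 mm across, 21 mm high, to the right in front of the press; origin at its foot
- round_soap: bystander: round fluted soap, 50 mm across, 25 mm high, to the right of the press; origin at its foot
- round_soap_b: bystander: round fluted soap, 49 mm across, 24 mm high, to the left in front of the channel's end; origin at its foot
- flat_tin: bystander: round tin, 57 mm across, 20 mm high, behind the channel; origin at its foot
- vial: bystander: small brown vial with a black cap, 27 mm across, 58 mm high, behind the channel's end; origin at its foot
There are look-alikes about, which are no part of the job. What is shaped like the soap_bar but turquoise is not meant.

How it is judged:
On the way, in this order (a step that is already met when the one before it is completed fails the run):
1. the press arm is raised to its rear stop (value of joint swing_arm above 1.6 rad), for 0.3 s.
2. the soap bar has been pushed up to the end stop (y of soap_bar in the frame of press above 0.147 m), for 0.1 s.
At the end, for the whole second after the job is handed in: The arm stays raised by itself at its rear stop (over 1.6 rad), and the soap bar lies flat and still in the channel, its centre at most 50 mm from the end stop's inner face (34 to 39 mm when it touches) (value of joint swing_arm above 1.6 rad and velocity of joint swing_arm below 0.1 rad/s and y of soap_bar in the frame of press above 0.147 m and x of soap_bar in the frame of press between -0.015 and 0.015 m and height (world z) of soap_bar below 0.023 m and angle between soap_bar's own z axis and vertical below 0.1 rad and linear speed of soap_bar below 0.02 m/s).
It fails at once if the soap bar is lifted or tipped up (height (world z) of soap_bar above 0.033 m or angle between soap_bar's own z axis and vertical above 0.4 rad).
It fails at once if a bystander is shifted by more than 20 mm (distance of any of stamp, small_tin, round_soap, flat_tin, vial, round_soap_b from where it was at the start of the episode above 0.02 m).
It also fails if it takes over 48 s, if anything falls off the work surface, if the arm or the gripper's body presses on something with over 40 N, if the wrist force passes 120 N, or if a joint passes its speed limit or range.

## Working session

There is one attempt and no reset: what is moved stays moved. The work goes in short steps, each a Python script; the robot and the scene stay as the last script left them, time stands still between calls to the robot, and variables do not carry over. Pictures are saved under pics/ and viewed, about 8 in all and at most 12, crops included, and the job is handed in when it is done.

```bash
mkdir -p pics; ls; python3 - <<'E'
from station import *
import cv2
for n in("scene","top"):
    im=snapshot(n); cv2.imwrite(f"pics/{n}0.png",cv2.cvtColor(im,cv2.COLOR_RGB2BGR)); print(n,camera_info(n))
print(get_t(),get_tool_rot(),get_eef_pos())
try: print(nose_length)
except Exception as e: print(e)
E
```

```text
pics
scene {'camera_matrix': array([[453.88386555,   0.        , 321.72933393],
       [  0.        , 453.88386555, 191.9062557 ],
       [  0.        ,   0.        ,   1.        ]]), 'xyz': array([0.03924353, 0.85323612, 0.7087185 ]), 'orientation': array([ 0.15976851, -0.29137313,  0.83791297, -0.43298681])}
top {'camera_matrix': array([[368.48645998,   0.        , 318.49900737],
       [  0.        , 368.48645998, 202.6506129 ],
       [  0.        ,   0.        ,   1.        ]]), 'xyz': array([0.48546951, 0.18212465, 1.03647473]), 'orientation': array([-0.04171148,  0.71416327, -0.69770276,  0.0379716 ])}
0.1 [ 0.59652018  0.37923223  0.59752947 -0.37855663] [ 0.27654095 -0.58789413  0.40379861]
0.178
```

View pics/scene0.png

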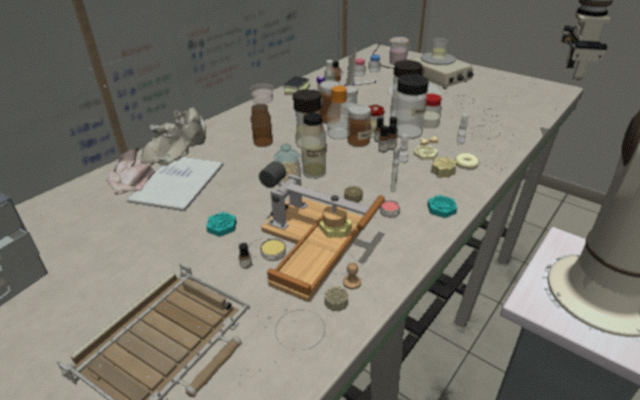

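View pics/top0.png

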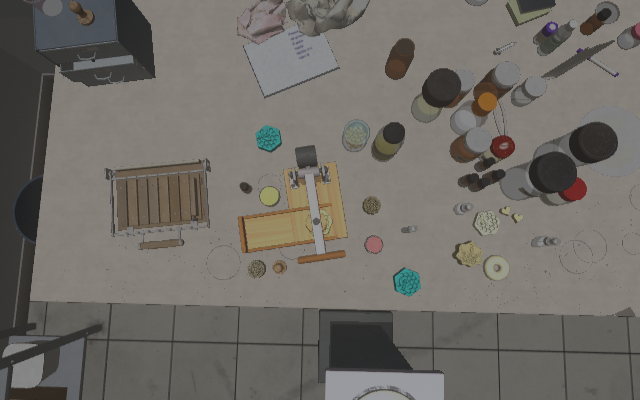

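Soap candidates are the yellowish one under the beam at top (320,222) / scene (336,227), yellowish pieces at top (469,254) and (486,222), and turquoise ones at top (268,138) and (407,282). By the description I choose the one in the channel under the pad, and check it in a close crop along with the masks.

```bash
cat > h.py <<'E'
from station import *
import numpy as np, cv2
from scipy.spatial.transform import Rotation as R
def cam(n):
    c=camera_info(n); q=c["orientation"]; return c["camera_matrix"],c["xyz"],R.from_quat([q[1],q[2],q[3],q[0]]).as_matrix()
def ray(n,p):
    K,o,M=cam(n); return o,M@np.linalg.solve(K,[p[0],p[1],1.])
def onz(n,p,z):
    o,d=ray(n,p); return o+d*(z-o[2])/d[2]
def tri(p1,p2,n1="top",n2="scene"):
    o1,d1=ray(n1,p1);o2,d2=ray(n2,p2)
    A=np.c_[d1,-d2]; s,_,_,_=np.linalg.lstsq(A,o2-o1,rcond=None)
    a=o1+s[0]*d1;b=o2+s[1]*d2; return (a+b)/2,np.linalg.norm(a-b)
def proj(n,P):
    K,o,M=cam(n); v=K@(M.T@(np.asarray(P)-o)); return v[:2]/v[2]
E
python3 - <<'E'
from h import *
np.set_printoptions(precision=1,suppress=True)
out=[]
for n,(x0,y0,x1,y1) in (("top",(230,140,360,285)),("scene",(230,150,410,310))):
    im=cv2.imread(f"pics/{n}0.png"); h=cv2.cvtColor(im,cv2.COLOR_BGR2HSV)
    wood=cv2.inRange(h,(8,90,60),(24,255,255)); m=np.zeros_like(wood); m[y0:y1,x0:x1]=wood[y0:y1,x0:x1]
    for name,(a,b) in dict(wood=((8,90,150),(24,255,255)),bar=((5,120,60),(16,255,175))).items():
        k=cv2.inRange(h,a,b); mm=np.zeros_like(k); mm[y0:y1,x0:x1]=k[y0:y1,x0:x1]
        cs,_=cv2.findContours(mm,cv2.RETR_EXTERNAL,cv2.CHAIN_APPROX_NONE)
        for c in sorted(cs,key=cv2.contourArea)[::-1][:4]:
            if cv2.contourArea(c)>25: print(n,name,cv2.contourArea(c),cv2.minAreaRect(c)[:2],cv2.boxPoints(cv2.minAreaRect(c)).tolist() )
    c=cv2.resize(im[y0:y1,x0:x1],None,fx=4,fy=4,interpolation=cv2.INTER_CUBIC)
    for x in range((x0+9)//10*10,x1,20): cv2.putText(c,str(x),((x-x0)*4,8),0,.3,(0,0,255)); c[:14,(x-x0)*4]=(0,0,255)
    for y in range((y0+9)//10*10,y1,20): cv2.putText(c,str(y),(2,(y-y0)*4),0,.3,(0,0,255)); c[(y-y0)*4,:14]=(0,0,255)
    cv2.imwrite(f"pics/{n}c.png",c)
E
```

```text
top wood 1212.5 ((278.15997314453125, 228.61997985839844), (29.557065963745117, 65.76094055175781)) [[243.5199737548828, 218.63998413085938], [308.6199645996094, 209.3399658203125], [312.79998779296875, 238.5999755859375], [247.69998168945312, 247.89999389648438]]
top wood 774.0 ((329.5294189453125, 200.88235473632812), (74.58447265625, 22.61100196838379)) [[312.4300231933594, 165.86611938476562], [334.7525329589844, 162.26571655273438], [346.6288146972656, 235.89859008789062], [324.3063049316406, 239.49899291992188]]
top wood 244.0 ((295.7023010253906, 187.81503295898438), (38.47046661376953, 19.08317756652832)) [[283.3468017578125, 170.25433349609375], [302.20806884765625, 167.35260009765625], [308.05780029296875, 205.375732421875], [289.196533203125, 208.2774658203125]]
top wood 35.5 ((331.23077392578125, 232.15383911132812), (7.765803337097168, 14.422204971313477)) [[324.0, 236.0], [332.0, 224.0], [338.4615478515625, 228.30767822265625], [330.4615478515625, 240.30767822265625]]
top bar 221.5 ((321.1098327636719, 256.7138671875), (6.006259441375732, 46.98567199707031)) [[297.43353
[... 1521 characters left out ...]
484, 16.443843841552734)) [[297.29998779296875, 213.1000213623047], [302.5, 197.50001525878906], [342.4000244140625, 210.8000030517578], [337.20001220703125, 226.40000915527344]]
scene wood 161.0 ((362.63250732421875, 213.74514770507812), (25.774658203125, 46.322288513183594)) [[337.0000305175781, 206.99996948242188], [381.8771667480469, 195.519775390625], [388.2649841308594, 220.49032592773438], [343.3878479003906, 231.97052001953125]]
scene bar 1189.0 ((324.7808532714844, 237.05355834960938), (48.07027816772461, 134.679931640625)) [[264.5009460449219, 275.50732421875], [347.0895080566406, 169.12208557128906], [385.0607604980469, 198.59979248046875], [302.4721984863281, 304.98504638671875]]
```

View pics/topc.png

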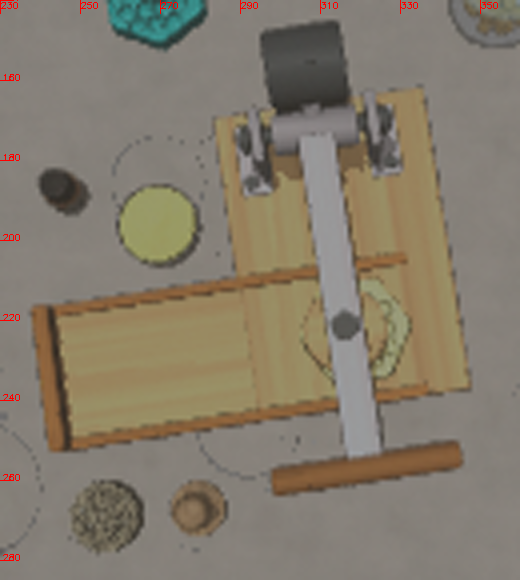

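View pics/scenec.png

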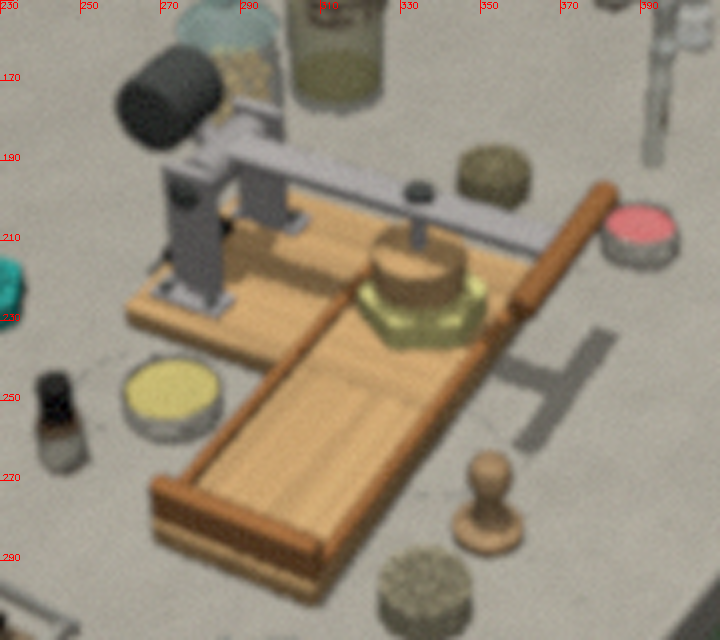

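Yellowish soap confirmed in the channel under the pad: top crop about (319,222), scene about (335,228). The crossbar runs top (298.7,260)–(345,253.7), scene (361,225)–(381,197). Tin and stamp stand clear. Next I compute the press pose and check it.

```bash
python3 - <<'E'
from h import *
np.set_printoptions(precision=4,suppress=True)
T=lambda x,y:(230+x/4-.4,140+y/4-.4); S=lambda x,y:(230+x/4-.4,150+y/4-.4)
loc=[(.165,.07),(.165,-.08),(-.05,-.08)]
P=[onz("top",T(*p),.018)[:2] for p in((218,118),(420,88),(469,388))]
loc+=[(.05,.21),(-.05,.21),(.05,.197),(-.05,.197)]
P+=[onz("top",T(*p),.044)[:2] for p in((35,307),(52,450),(53,305),(69,447))]
L=np.array(loc);P=np.array(P);lc,pc=L.mean(0),P.mean(0)
U,s,Vt=np.linalg.svd((L-lc).T@(P-pc));Rm=(U@Vt).T
if np.linalg.det(Rm)<0: print("flip")
t=pc-Rm@lc; yaw=np.arctan2(Rm[1,0],Rm[0,0])
print("press",t,"yaw",yaw,"res mm",(P-(L@Rm.T+t))*1000)
W=lambda l:np.r_[Rm@np.array(l[:2])+t,l[2]]
for nm,a,b,l in(("barL",(275,481),(525,302),(-.09,.06,.103)),("barR",(460,455),(606,187),(-.09,-.06,.103)),
  ("stopL back top",(35,307),(153,483),(.05,.21,.044)),("stop front top",(52,450),(318,553),(-.05,.21,.044)),("board br",(420,88),None,(.165,-.08,.018)),("board bl",(218,118),(128,308),(.165,.07,.018))):
    if b: print(nm,*tri(T(*a),S(*b)),"model",W(l))
for nm,p,z in(("stamp",(196,508),.03),("tin_flat",(158,225),.02),("rsoapb",(107,515),.024),("vial",(60,187),.05)): 
    w=onz("top",T(*p),z);print(nm,w,"press",Rm.T@(w[:2]-t))
for nm,p,z in(("small_tin",(374,244),.021),("round_soap",(372,205),.025)):
    w=onz("top",p,z);print(nm,w,"press",Rm.T@(w[:2]-t))
# soap: corners in the top crop: left & right extreme
for p in((302,332),(411,325)): 
    w=onz("top",T(*p),.043);print("soap corner press",Rm.T@(w[:2]-t))
for x in((361,295),(487,297),(380,335),(460,335)):
    w=onz("scene",S(*x),.043);print("soap scene corner press",Rm.T@(w[:2]-t))
E
```

```text
press [0.5437 0.1919] yaw 0.17502859185544237 res mm [[-0.5544 -1.7079]
 [-1.9711  4.4705]
 [ 0.1612  4.2936]
 [-0.7885 -3.0469]
 [ 2.2897 -1.596 ]
 [-1.4168 -2.3463]
 [ 2.2799 -0.0669]]
barL [0.4451 0.2347 0.1067] 0.001947553386629407 model [0.4446 0.2353 0.103 ]
barR [0.4657 0.1207 0.1068] 0.0024241126547078816 model [0.4655 0.1171 0.103 ]
stopL back top [0.5557 0.4049 0.0412] 0.0001706573836497973 model [0.5563 0.4074 0.044 ]
stop front top [0.4593 0.3887 0.0396] 0.0018541469617714705 model [0.4579 0.3899 0.044 ]
board bl [0.6944 0.2883 0.0121] 0.0004899717297478942 model [0.694  0.2895 0.018 ]
stamp [0.4234 0.2923 0.03  ] press [-0.101   0.1199]
tin_flat [0.6164 0.3268 0.02  ] press [0.0951 0.1202]
rsoapb [0.4169 0.3531 0.024 ] press [-0.0968  0.1809]
vial [0.6369 0.3899 0.05  ] press [0.1263 0.1788]
small_tin [0.49   0.0343 0.021 ] press [-0.0803 -0.1458]
round_soap [0.5968 0.0411 0.025 ] press [ 0.0261 -0.1577]
soap corner press [0.0048 0.0314]
soap corner press [-0.0017 -0.042 ]
soap scene corner press [0.0272 0.0254]
soap scene corner press [-0.0384 -0.007 ]
soap scene corner press [0.0003 0.0517]
soap scene corner press [-0.0396  0.0307]
```

Pose checks agree to about 4 mm. Plan: push the crossbar up with closed fingers inclined from below, off-centre at y=-36 mm to miss the beam. First I check IK.

```bash
cat >> h.py <<'E'
t=np.array([.5437,.1919]);yaw=.1750
E=R.from_euler('z',yaw).as_matrix()
def W(l): return E@np.array(l,float)+np.r_[t,0]
def quat(x,z):
    x,z=np.array(x,float),np.array(z,float); q=R.from_matrix(E@np.c_[x,np.cross(z,x),z]).as_quat(); return q[[3,0,1,2]]
def lift(th,p,d=.021,back=0.,y=-.036,s=.158,sg=1):
    a=th+.036; c=np.array([.130-.22*np.cos(a),y,.095+.22*np.sin(a)])
    x=np.array([np.cos(p),0,-np.sin(p)]);n=np.array([np.sin(p),0,np.cos(p)])
    return W(c-n*d-x*(s+back)),quat(x,[0,sg,0])
E
python3 - <<'E'
from h import *
np.set_printoptions(precision=2,suppress=True)
for p in (30,40,50,60):
  for sg in(1,-1):
    for th,p2,d,b in((0,p,.035,.1),(0,p,.035,0),(.6,p,.021,0),(1.0,p+10,.021,0),(1.3,p+20,.021,0)):
        P,q=lift(th,np.radians(p2),d,b,sg=sg); j=ik(P,q); print(p,sg,th,P,j)
for y in(-.085,.12):
  for sg in(1,-1):
    for z in(.026,.2): print("push",y,sg,ik(W([0,y,z+.178]),quat([0,0,-1],[sg,0,0])))
E
```

```text
30 1 0 [0.22 0.1  0.2 ] None
30 1 0 [0.31 0.11 0.15] None
30 1 0.6 [0.36 0.12 0.29] None
30 1 1.0 [0.44 0.14 0.37] [ 0.79  0.15 -1.27  2.39  2.06  0.37 -0.6 ]
30 1 1.3 [0.51 0.15 0.42] [ 0.61  0.2  -1.07  2.13  1.    0.38  0.51]
30 -1 0 [0.22 0.1  0.2 ] None
30 -1 0 [0.31 0.11 0.15] None
30 -1 0.6 [0.36 0.12 0.29] None
30 -1 1.0 [0.44 0.14 0.37] [-0.46  0.03  0.01  2.42  2.24  0.26  2.28]
30 -1 1.3 [0.51 0.15 0.42] [-0.61  0.08  0.24  2.16  0.48  0.24 -2.2 ]
40 1 0 [0.24 0.1  0.24] None
40 1 0 [0.32 0.12 0.18] None
40 1 0.6 [0.37 0.12 0.31] None
40 1 1.0 [0.45 0.14 0.39] [ 0.82  0.11 -1.26  2.27  1.08  0.29  0.38]
40 1 1.3 [0.53 0.15 0.44] [ 0.73  0.36 -1.28  1.98  0.82  0.67  0.74]
40 -1 0 [0.24 0.1  0.24] None
40 -1 0 [0.32 0.12 0.18] None
40 -1 0.6 [0.37 0.12 0.31] None
40 -1 1.0 [0.45 0.14 0.39] [-0.87  0.    0.46  2.31  0.81  0.21 -2.56]
40 -1 1.3 [0.53 0.15 0.44] [-0.17  0.13 -0.21  2.01  0.26  0.5  -1.95]
50 1 0 [0.27 0.11 0.28] None
50 1 0 [0.34 0.12 0.2 ] None
50 1 0.6 [0.39 0.13 0.33] None
50 1 1.0 [0.47 0.14 0.41] [ 0.8   0.19 -1.27  2.14  0.64  0.51  0.83]
50 1 1.3 [0.55 
[... 589 characters left out ...]
 -1 0 [0.35 0.12 0.22] None
60 -1 0.6 [0.41 0.13 0.35] [-0.44  0.02  0.01  2.36  0.46  0.28 -2.24]
60 -1 1.0 [0.49 0.15 0.43] [-0.17  0.11 -0.21  2.02  0.14  0.68 -1.86]
60 -1 1.3 [0.58 0.16 0.46] [ 0.54  0.54 -1.2   1.68  0.63  1.15 -2.2 ]
push -0.085 1 [ 0.35  0.75 -0.78  1.88  0.72  0.82 -0.64]
push -0.085 1 [ 0.59  0.63 -1.15  1.77  0.62  1.16 -0.58]
push -0.085 -1 [-0.85  0.78  0.83  1.92 -0.79  0.81 -2.55]
push -0.085 -1 [-1.14  0.77  1.36  1.83 -0.81  1.24 -2.5 ]
push 0.12 1 [ 0.09  0.9  -0.97  1.77  0.89  0.98 -1.07]
push 0.12 1 [ 0.26  0.81 -1.3   1.67  0.81  1.31 -1.02]
push 0.12 -1 [ 0.25  1.16 -1.31  1.77  1.2   1.26  1.91]
push 0.12 -1 [ 0.26  0.81 -1.3   1.67  0.81  1.31  2.12]
```

A forward-tilted tool can't reach that close, but straight down can. So I'll take the crossbar lightly in the jaws off-centre from above, let it roll between the pads along the arc past balance, and release.

```bash
cat >> h.py <<'E'
YB=-.042
def bar(th,dz=0,dx=0): a=th+.036; return W([.130-.22*np.cos(a)+dx,YB,.095+.22*np.sin(a)+.159+dz])
Q=quat([0,0,-1],[1,0,0])
E
python3 - <<'E'
from h import *
np.set_printoptions(precision=3,suppress=True)
for th in(0,.4,.8,1.3): print(bar(th),ik(bar(th),Q))
movep(bar(0,.13),Q); print(get_t(),get_qpos(),get_eef_pos())
im=snapshot("scene");cv2.imwrite("pics/a.png",cv2.cvtColor(im,cv2.COLOR_RGB2BGR)[100:340,180:500].repeat(2,0).repeat(2,1))
f0=get_contact_force()
print(move_straight(bar(0),max_speed=.12,max_force=8),get_eef_pos(),get_contact_force()-f0)
close_gripper(8)
print(get_gripper_width(),get_contact_force()-f0,get_t(),get_qpos())
im=snapshot("scene");cv2.imwrite("pics/b.png",cv2.cvtColor(im,cv2.COLOR_RGB2BGR)[100:340,180:500].repeat(2,0).repeat(2,1))
E
```

```text
[0.463 0.135 0.262] [ 0.537  0.673 -1.114  2.062  0.785  0.913 -0.847]
[0.483 0.138 0.347] [ 0.587  0.549 -1.172  1.957  0.593  1.037 -0.681]
[0.534 0.147 0.417] [ 0.494  0.485 -1.064  1.769  0.46   1.164 -0.535]
[0.629 0.164 0.468] [ 0.462  0.74  -1.26   1.462  0.704  1.446 -0.63 ]
2.7417 [ 0.648  0.415 -1.196  1.959  0.443  1.067 -0.569] [0.463 0.134 0.392]
False [0.463 0.135 0.263] [-0.839 -0.637  0.129]
0.18932658434262145 [ 2.189  0.207 -1.359] 5.1667 [ 0.457  0.595 -0.989  2.064  0.676  0.845 -0.757]
```

View pics/b.png

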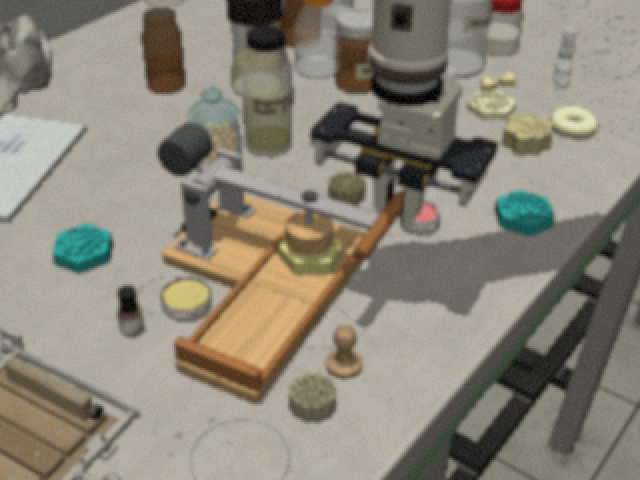

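The jaws hold the bar near crop (385,210). The opening is 17.4 mm against the 18 mm bar, and side force is about 2 N. Now the arc.

```bash
python3 - <<'E'
from h import *
np.set_printoptions(precision=2,suppress=True)
def sv(n): cv2.imwrite(f"pics/{n}.png",cv2.cvtColor(snapshot("scene"),cv2.COLOR_RGB2BGR)[60:340,180:500].repeat(2,0).repeat(2,1))
for th in np.arange(.13,1.31,.13):
    s=move_straight(bar(th),max_speed=.12,attitude=Q,max_force=25)
    print(th,s,get_gripper_width(),get_contact_force(),get_t())
    if s or get_gripper_width()<.1: break
sv("c")
E
```

```text
0.13 False 0.1927020321613978 [ 5.22  1.15 -2.85] 5.6083
0.26 False 0.195339819383436 [ 6.76  1.71 -4.24] 6.0
0.39 False 0.19296353360125654 [ 9.52  2.72 -5.56] 6.3917
0.52 False 0.19113106494099721 [ 13.44   3.55 -10.7 ] 6.7833
0.65 False 0.1919512860501326 [10.21  2.64 -9.65] 7.175
0.78 False 0.1894244119326872 [ 4.9   1.81 -5.79] 7.5667
0.91 False 0.19088604671333936 [ 1.44 -0.32 -1.94] 7.9583
1.04 False 0.19498367552531048 [-2.68 -1.99  3.24] 8.35
1.17 False 0.19491900054468098 [-1.3  -2.37  3.15] 8.7417
1.2999999999999998 False 0.19378646362491117 [ 0.02 -2.75  2.14] 9.1333
```

View pics/c.png

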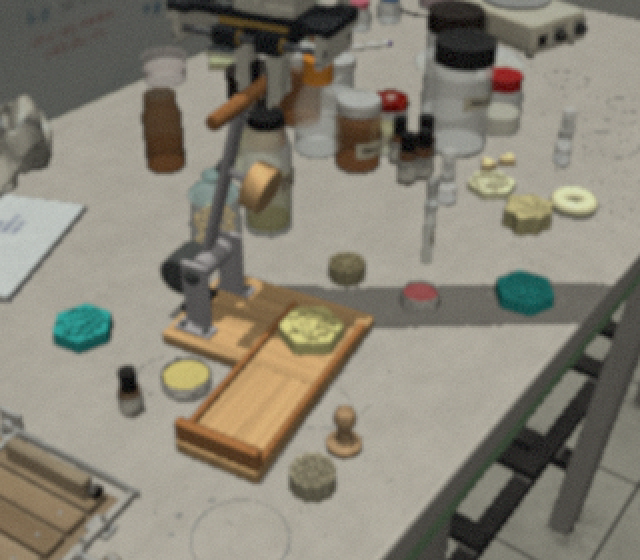

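The arm is past upright with the bar in the jaws (crop (238,100)), and the bystanders are unmoved. The soap now lies clear at crop (311,328). Next I release and withdraw upward.

```bash
python3 - <<'E'
from h import *
np.set_printoptions(precision=3,suppress=True)
print(ik(bar(1.3,.07),Q))
open_jaws(); hold(.3); print(get_contact_force())
try: print(move_straight(bar(1.3,.07),max_speed=.15,attitude=Q,max_force=25))
except Exception as e:
    print(e); move_straight(bar(1.3)+E@[0,-.06,0],max_speed=.15)
hold(.8); print(get_eef_pos(),get_t(),get_contact_force())
for n in("scene","top"): cv2.imwrite(f"pics/d_{n}.png",cv2.cvtColor(snapshot(n),cv2.COLOR_RGB2BGR))
a=cv2.imread("pics/d_scene.png")[60:340,180:500].repeat(2,0).repeat(2,1);cv2.imwrite("pics/d.png",a)
# soap colour: centroid in scene
h=cv2.cvtColor(cv2.imread("pics/d_scene.png"),cv2.COLOR_BGR2HSV); print("soap hsv",h[60+328//2,180+311//2],h[60+340//2,180+300//2])
E
```

```text
[ 0.382  0.587 -1.084  1.362  0.513  1.49  -0.494]
[0.871 0.578 0.246]
False
[0.629 0.164 0.538] 12.15 [-1.102 -0.31  -0.022]
soap hsv [ 28  93 192] [ 28  92 207]
```

View pics/d.png

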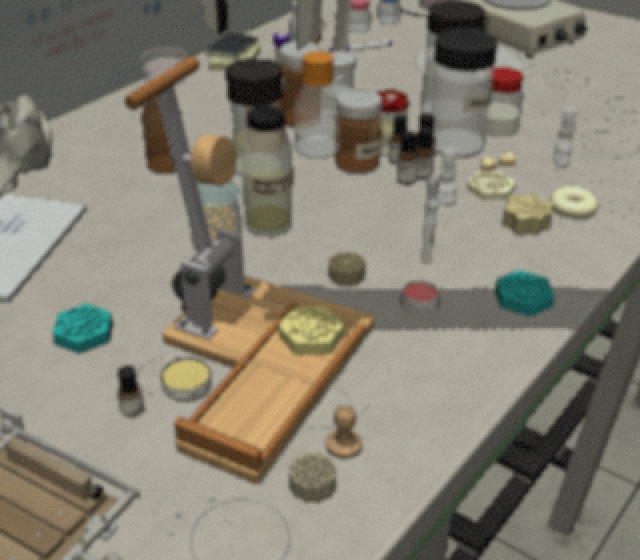

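The arm rests raised on its rear stop (crossbar at crop (162,82), past upright). The soap is unmoved at crop (311,328). I locate it, then push with closed fingers, body width along the channel to stay clear of the raised pad.

```bash
python3 - <<'E'
from h import *
np.set_printoptions(precision=4,suppress=True)
loc=lambda w:E.T@(w-np.r_[t,0])
for n,(cx,cy) in(("scene",(335,224)),("top",(320,222))):
    im=cv2.imread(f"pics/d_{n}.png");h=cv2.cvtColor(im,cv2.COLOR_BGR2HSV)
    k=cv2.inRange(h,(25,50,100),(36,255,255));m=np.zeros_like(k);m[cy-20:cy+20,cx-24:cx+24]=k[cy-20:cy+20,cx-24:cx+24]
    cs,_=cv2.findContours(m,0,1);c=max(cs,key=cv2.contourArea)
    L=np.array([loc(onz(n,p[0],.043)) for p in c]); print(n,cv2.contourArea(c),"y",L[:,1].min(),L[:,1].max(),"x",L[:,0].min(),L[:,0].max())
q=[quat([0,0,-1],[0,s,0]) for s in(1,-1)]
for qq in q:
    for y,z in((-.095,.12),(-.095,.026),(.11,.026)): print(ik(W([0,y,z+.178]),qq))
E
```

```text
scene 504.0 y -0.031291544239722024 0.05421841500876884 x -0.04175190838823037 0.030555757899162966
top 423.0 y -0.03922673218531992 0.032539942424731204 x -0.03936070358807553 0.033397887087425464
[ 0.6465  0.8668 -1.2693  1.8317  0.9091  1.1748  0.8096]
[ 0.5739  0.9622 -1.1292  1.8707  1.0328  1.0427  0.7385]
[ 0.1666  0.9613 -1.0684  1.7804  0.9841  1.0411  0.4566]
[ 0.3036  0.5471 -0.6807  1.8414  0.4294  0.9048 -1.973 ]
[ 0.2251  0.677  -0.5803  1.8813  0.5331  0.7422 -2.0533]
[-0.1396  0.7222 -0.5732  1.7902  0.5303  0.7878 -2.3786]
```

Soap centre is at about (-3, -3) mm in press axes, with extents of about 72 mm, consistent with its size. Now the push.

```bash
python3 - <<'E'
from h import *
np.set_printoptions(precision=4,suppress=True)
loc=lambda w:E.T@(w-np.r_[t,0])
q=quat([0,0,-1],[0,1,0]); X=-.003
close_gripper(10)
move_straight(get_eef_pos()+E@[-.07,-.02,0],max_speed=.25)
movep(W([X,-.095,.12+.178]),q); print(get_t())
print(move_straight(W([X,-.095,.028+.178]),max_speed=.12,max_force=10),loc(get_eef_pos()))
f0=get_contact_force()
s=move_straight(W([X,.09,.028+.178]),max_speed=.06,max_force=9)
print(s,loc(get_eef_pos()),E.T@(get_contact_force()-f0),get_t())
if not s:
    s=move_straight(W([X,.13,.028+.178]),max_speed=.03,max_force=5); print(s,loc(get_eef_pos()),E.T@(get_contact_force()-f0),get_t())
a=snapshot("scene");cv2.imwrite("pics/e.png",cv2.cvtColor(a,cv2.COLOR_RGB2BGR)[60:340,180:500].repeat(2,0).repeat(2,1))
E
```

```text
15.275
False [-0.0026 -0.0947  0.2066]
False [-0.003   0.0898  0.206 ] [ 0.1949 -0.9141  0.1158] 19.425
True [-0.0032  0.1126  0.2056] [-0.9092 -2.0192  5.2286] 20.2417
```

View pics/e.png

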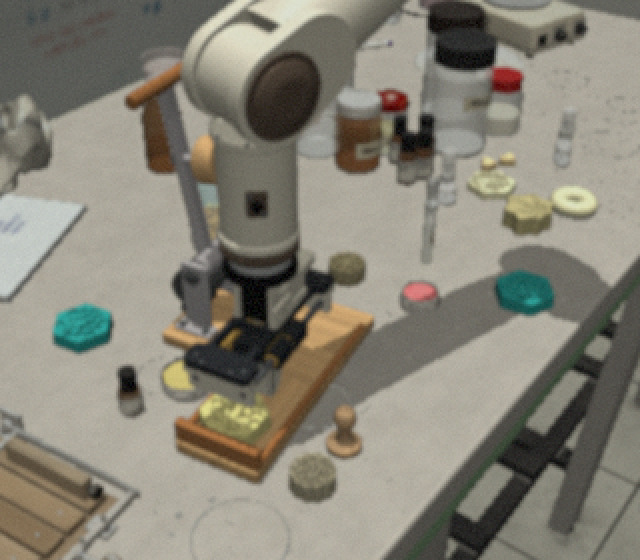

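The push stopped on contact at y = 113 mm (109 was predicted), with the soap against the stop at crop (235,415). I retract and verify.

```bash
python3 - <<'E'
from h import *
np.set_printoptions(precision=4,suppress=True)
loc=lambda w:E.T@(w-np.r_[t,0])
p=get_eef_pos(); move_straight(p+E@[0,-.04,0],max_speed=.1); move_straight(p+E@[0,-.04,.12],max_speed=.2)
move_straight(p+E@[-.02,-.2,.14],max_speed=.2); hold(.3); print(get_t())
for n,(x0,y0,x1,y1) in(("scene",(265,235,340,300)),("top",(235,205,300,255))):
    im=cv2.cvtColor(snapshot(n),cv2.COLOR_RGB2BGR);cv2.imwrite(f"pics/f_{n}.png",im)
    k=cv2.inRange(cv2.cvtColor(im,cv2.COLOR_BGR2HSV),(25,50,100),(36,255,255));m=np.zeros_like(k);m[y0:y1,x0:x1]=k[y0:y1,x0:x1]
    cs,_=cv2.findContours(m,0,1);c=max(cs,key=cv2.contourArea)
    L=np.array([loc(onz(n,q[0],.043)) for q in c]);print(n,cv2.contourArea(c),"y",L[:,1].min(),L[:,1].max(),"x",L[:,0].min(),L[:,0].max())
a=cv2.imread("pics/f_scene.png")[100:320,220:420];b=cv2.imread("pics/f_top.png")[130:290,225:385]
cv2.imwrite("pics/f.png",np.hstack([cv2.resize(a,(436,480)),cv2.resize(b,(360,360)).copy() if 0 else cv2.resize(b,(360,480))]))
E
```

```text
22.8417
scene 608.0 y 0.13344806918341204 0.200297240487545 x -0.038552741126500055 0.03709531384988842
top 497.0 y 0.07102384228328956 0.19692139888111204 x -0.029271185363866397 0.03914419894809405
```

View pics/f.png

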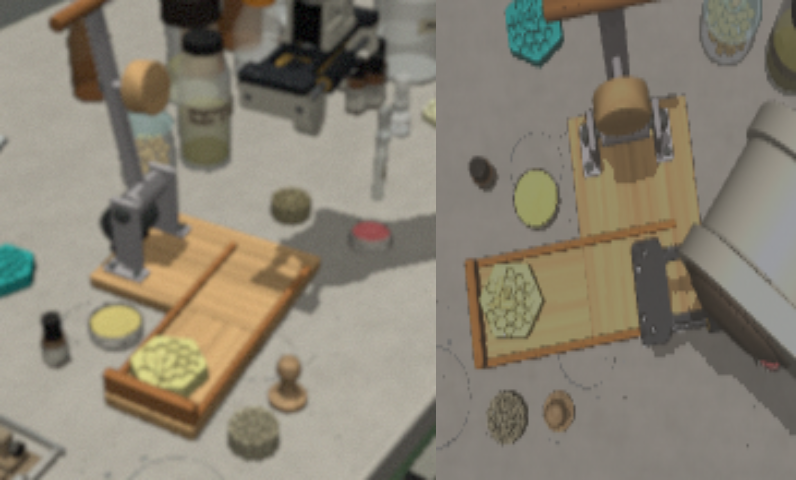

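The soap lies flat against the end stop (left panel (170,365), right panel (510,300)). The arm is raised and the bystanders are in place.

```bash
python3 -c "
from station import *
hand_in()"
```

```text
the job is handed in; nothing more can be done
```

The arm is up on its rear stop and the soap lies against the end stop. I handed the job in shortly after 22.8 s of the 48 s allowed, and `hand_in()` gives no verdict.

**What I did:** The tool could not reach under the crossbar at a forward tilt. Instead I took the bar lightly (8 N) in the jaws from above, off-centre, and carried it along its arc to about 1.3 rad. I then released it, and it fell back onto its stop by itself. The soap was pushed along the channel with closed fingers until the force changed by 5 N at the end stop.

**Last checks:**
- **Arm:** both final views show it raised past upright with nothing touching it. I did not measure its angle.
- **Soap:** the scene view puts it flat in the channel, y 133–200 mm and x ±38 mm in the press's axes. That makes its centre about y 165, x 0.
- **Bystanders:** all look unmoved by eye. The small tin is mostly hidden behind the robot in the top view but clear in the scene view.

**What disagreed:**
- **Top-view soap mask:** it gave y 71–197 mm, which is wrong. It probably took in board wood; its far edge and the picture agree with contact.
- **Press pose:** the fit left up to 4.5 mm of error on single board corners.
- **Force at the stop:** most of the final contact force was vertical (about 5 N) rather than along the push (about 2 N). I did not look into it, because the soap still lay flat afterwards.

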